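Slide the ring gauge through the gap to its stop

TASK

Push the ring gauge with the fingertips along the surface plate, through the narrow gap between the two setup blocks, until it rests against the side of the parallel bar behind them. Push it gently and keep it flat on the plate - do not pinch it or lift it - and leave the shaft, the hub and the milled part beside the blocks where they stand.

Things in the scene. Friction and masses are not known exactly. Their poses are not given: they have to be found in the camera images.
- ring_center (a point): centre, half-way up (9 mm above the plate), of the ring gauge: a plain steel ring lying flat on the plate, 58 mm outside diameter, about 22 mm bore, 18 mm high, about 0.3 kg, loose. It starts on the robot's side of the setup blocks, up to 55 mm to either side of the gap's centre line
- gap_mid (a point): point on the plate in the middle of the 62 mm wide gap between the two setup blocks (so a centred ring has 2 mm to spare each side). x runs level along the gap, away from the robot, y level towards the left block, z up. The gap is 51 mm long: the blocks' near and far faces lie 25.5 mm before and behind this point
- block_left: left setup block, a grey steel block with holes, 51 mm (x, along the gap) by 76 mm (y) by 25 mm high, fixed; origin at the centre of its underside, axes parallel to those of gap_mid
- block_right: right setup block, same size and attitude as the left one, fixed; origin at the centre of its underside
- stop_bar: parallel bar, a ground pale bar, 20 mm (x) by 170 mm (y) by 22 mm high, fixed across the line of the gap beyond the blocks and parallel to their far faces; its axis lies 105 to 120 mm beyond gap_mid; origin at the centre of its underside. The near side, 10 mm before the origin, is the stop: the ring touches it when its centre is 39 mm before the bar's axis
- shaft: bystander: stepped turned shaft standing on its 33 mm flange, 73 mm tall, loose; origin at the centre of its underside
- hub: bystander: turned hub standing beside the blocks (not one of those in the tray), 30 mm flange, 22 mm high, loose; origin at the centre of its underside
- milled_part: bystander: milled aluminium block, 32 x 56 x 22 mm, loose; origin at the centre of its underside
- ring: the same ring gauge; origin at the centre of its underside, z is the ring's axis
Things that resemble listed ones, but are neither listed nor needed, are in the scene too. What is shaped like the ring but black is not meant.

How it is judged:
On the way:
1. the ring lies flat between the two setup blocks (x of ring_center in the frame of gap_mid between -0.02 and 0.02 m and y of ring_center in the frame of gap_mid between -0.008 and 0.008 m), for 0.1 s.
At the end, for the whole second after the job is handed in: The ring lies flat and at rest, wholly beyond the blocks, with its rim within 4 mm of the parallel bar's near side and its centre within 60 mm of the bar's middle, having passed between the two blocks; shaft, hub and milled part are within 15 mm of where they stood (x of ring_center in the frame of stop_bar between -0.043 and -0.036 m and y of ring_center in the frame of stop_bar between -0.06 and 0.06 m and x of ring_center in the frame of gap_mid above 0.0555 m and height (world z) of ring_center below 0.012 m and angle between ring's own z axis and vertical below 0.05 rad and linear speed of ring below 0.01 m/s and distance of each of shaft, hub, milled_part from where it was at the start of the episode below 0.015 m); the robot touches nothing.
It fails at once if the ring is lifted off the plate (6 mm) or tipped (height (world z) of ring_center above 0.015 m or angle between ring's own z axis and vertical above 0.2 rad).
It fails at once if the ring is pinched or shoved hard (fingers press on it with more than 30 N) (contact force between the fingers and ring above 30 N).
It fails at once if a bystander is moved by more than 15 mm or knocked over (distance of any of shaft, hub, milled_part from where it was at the start of the episode above 0.015 m or angle between any of shaft, hub, milled_part's own z axis and vertical above 0.3 rad).
It also fails if it takes over 51 s, if anything falls off the work surface, if the arm or the gripper's body presses on something with over 40 N, if the wrist force passes 120 N, or if a joint passes its speed limit or range.

ROBOT

A 6-joint arm with a two-finger parallel gripper is mounted at the origin on the work surface; the furniture and walls round the work are solid. World frame = base frame: x ahead of the robot, y to its left, z up, the work surface at z = 0. Lengths are in m, angles in rad, forces in N, time in s.
With the tool pointing down it reaches from about 0.325 to 0.9 m from the base axis. Payload 6.1 kg.
Tool frame: the origin (TCP) lies midway between the tips of the shut fingers; the grasp point (between the pads) lies 19 mm behind it; z points along the fingers, y is the line along which they close (so a half turn about z gives the same grasp; the last joint's range is limited). The gripper opens to 85 mm and grips with 20 to 120 N. Pads are 22 mm wide; open, the fingers measure 114 mm over their backs; the gripper's body (76 mm by 85 mm) begins 54 mm behind the grasp point. The pads swing forward as they close: fully open they stand 13 mm farther back than shut.
Start: joints at [1.134, 0.22, 1.526, -0, 1.395, -0.126], TCP at [0.191, 0.595, 0.231] pointing down, gripper open.
Joint ranges: [-2.98, 2.98], [-0.91, 2.08], [0.09, 2.57], [-1.24, 4.39], [0.2, 2.65], [-2.68, 2.68]. Speed limits (rad/s): [2.57, 2.57, 3.01, 3.14, 3.14, 3.14].

INTERFACE

Orientations are given as a 3x3 rotation matrix whose columns are the frame's x, y, z axes.
In Python, from cell import r gives the robot as it stands.
- The arm moves only by the tool servo_tool, never from a script. Its argument "motion" is a list of rows, each a list of 3 entries, a list of its own where there are three numbers: the shift along the tool's x, y, z in units of 800 mm (1.0 is 800 mm), then the turn about the tool's z in units of pi rad (1.0 is pi rad), then the gripper command: -1 is fully open, 1 is shut, values between are in proportion. In form: [[[x, y, z], roll, gripper], ...]. A call has 1 to 8 rows; each row is the pose to reach, as a shift and turn from the pose commanded when the call began, along the tool's axes at that moment, turning the shorter way round; what a row does not reach only later rows make up. A row lasts 1/12 s, in which the tool goes at most 41.7 mm and 7.16 degrees, less where a joint would pass 70% of its speed; a pose out of reach is approached as far as the arm can. A call with a number of a shift or a turn outside -1 to 1 is refused whole. A call with a gripper value outside its range is refused whole. The fingers move at their own pace and stop on an object; "grip_force" is the grip in N (left out, the last holds). Time passes only in rows, so rows that repeat a pose let the fingers close. It gives the time, the measured TCP pose, the force, the opening and the grip force at its end, in the units of the state.
- r.get_obs(): the state, without advancing time (a new reading comes with each control period).
- r.grab_frame(name): name is "scene" or "top"; returns the picture (384x512x3 uint8, red, green, blue); there is no depth.
- r.camera_model(name): a dict with "vertical_fov" (degrees; the focal length in pixels is half the picture's height over the tangent of half this angle, whatever the lens; pixels are square), "cx", "cy" (the principal point, pixels), "R" (3x3) and "t" (3): a world point X has camera coordinates R X + t. Camera axes: x right, y down, z forward; pixel columns grow to the right and rows downward; lengths in m; the calibration is good to about 2 mm. A picture is of the moment at which its call begins. camera_model takes no time and is no camera call.
- r.close_job(): hands the job in; it is judged then, once.
Trained networks look in the newest picture that a camera, given by its name, has taken for a name from the list of things; names that differ only in an ending like _2 or _b are one class to them, and where a whole thing is asked for, a point or a joint stands for the part that bears it (a point fixed in the world has none). Each returns a list of dicts, best first, with "confidence" (0 to 1); they miss things now and then, are a little off and sometimes report something else, mostly with a low value. They report only what shows in the picture. A call takes as long as a camera call. They do not tell look-alikes from the thing itself.
- r.regions_of(camera, label): "pixels" (384x512 bool, what is visible of it) and "point" ([column, row] in pixels, amid what is visible of it).
- r.pinpoint(camera, label): "point" ([column, row] in pixels: a listed point, or the origin of a listed thing).
The state is a dict: "clock": time; "joint_pos": joint angles; "dq": joint speeds; "joint_efforts": joint torques, N m; "tool_pos": TCP position; "eef_rot": TCP orientation; "contact_force": force on the tool from outside, world axes, zero at the start; "moment": the same for the moment, N m; "grip_width": opening from 0.0 (shut) to 1.0 (fully open); "grip_force": force on a finger pad.
Only numpy, scipy, OpenCV 4.12 (cv2) and the standard library are available. Lean on these libraries where they do the work, as an engineer would, in place of code of your own. Each camera call takes 0.05 s, during which the arm holds its last target. There are 200 camera calls.

## Working session

There is one attempt and no reset: what is moved stays moved. The work goes in short steps, Python scripts to look and compute and a tool call to move; the robot and the scene stay as the last step left them, time stands still between calls to the robot, and variables do not carry over. Pictures are saved under pics/ and viewed, at most 10 in all, crops included, and the job is handed in when it is done.

Besides the shell and the picture viewer there is one more tool, called after ">>>" as name(argument=value, ...) on one line, values as JSON. servo_tool: Moves the arm, as the interface text tells. Its arguments: {"type":"object","properties":{"motion":{"type":"array","items":{"type":"array"}},"grip_force":{"type":"number"}},"required":["motion"]}

```bash
mkdir -p pics; cat > h.py <<'E'
from cell import r
import numpy as np, cv2
def ray(cam,p,z):
    m=r.camera_model(cam); f=192/np.tan(np.radians(m["vertical_fov"])/2)
    R=np.array(m["R"]);t=np.array(m["t"]);d=R.T@np.array([(p[0]-m["cx"])/f,(p[1]-m["cy"])/f,1]);c=-R.T@t
    return c+d*(z-c[2])/d[2]
def proj(cam,X):
    m=r.camera_model(cam); f=192/np.tan(np.radians(m["vertical_fov"])/2)
    q=np.array(m["R"])@np.array(X)+np.array(m["t"]); return np.array([m["cx"]+f*q[0]/q[2],m["cy"]+f*q[1]/q[2]])
def grab(cam,name):
    im=r.grab_frame(cam); cv2.imwrite("pics/"+name,im[:,:,::-1]); return im
E
python3 - <<'E'
from h import *
a=grab("top","t0.png");b=grab("scene","s0.png")
cv2.imwrite("pics/top0.png",cv2.resize(a[:,:,::-1],(800,600)));cv2.imwrite("pics/scene0.png",cv2.resize(b[:,:,::-1],(800,600)))
zs=dict(ring_center=.009,gap_mid=0,block_left=0,block_right=0,stop_bar=0,shaft=0,hub=0,milled_part=0)
for c in("top","scene"):
  m=r.camera_model(c);print(c,m["vertical_fov"],-np.array(m["R"]).T@m["t"])
  for n,z in zs.items():
    for d in r.pinpoint(c,n)[:3]: print(n,round(d["confidence"],2),np.round(d["point"],1),np.round(ray(c,d["point"],z),4))
print(r.get_obs())
E
```

```text
top 55.15494583652989 [ 0.48787867 -0.03998091  0.88215657]
ring_center 0.92 [262.5 224.4] [ 0.5081 -0.0717  0.009 ]
ring_center 0.88 [281.7 285.8] [ 0.3643 -0.1124  0.009 ]
ring_center 0.81 [300.9 213.7] [ 0.5311 -0.1637  0.009 ]
block_left 0.81 [222.5 188.6] [0.5969 0.0222 0.    ]
block_left 0.42 [321.  160.9] [ 0.6591 -0.2191  0.    ]
block_right 0.41 [174.3 200.7] [0.5705 0.1385 0.    ]
stop_bar 0.69 [237.9 136.7] [ 0.7242 -0.0178  0.    ]
shaft 0.72 [177.1 201.8] [0.5677 0.1318 0.    ]
hub 0.47 [321.1 158.8] [ 0.6643 -0.2196  0.    ]
milled_part 0.63 [312.1 127.7] [ 0.7425 -0.2009  0.    ]
scene 46.901790352148254 [ 0.01700457 -0.58565877  0.46887294]
ring_center 0.69 [237.7 222.8] [ 0.497  -0.0619  0.009 ]
ring_center 0.65 [177.6 216.2] [0.4284 0.036  0.009 ]
ring_center 0.59 [200.2 262.7] [ 0.3694 -0.1082  0.009 ]
gap_mid 0.65 [271.8 202.4] [ 0.6116 -0.0433  0.    ]
block_left 0.82 [246.5 194.3] [0.5971 0.0185 0.    ]
block_left 0.43 [239.9 224.2] [ 0.5061 -0.0582  0.    ]
block_right 0.76 [302.3 213.7] [ 0.6234 -0.1167  0.    ]
stop_bar 0.83 [297.5 182. ] [ 0.7217 -0.0202 -0.
[... 346 characters left out ...]
26153103e-01]), 'dq': array([-2.37894851e-05,  5.58440905e-04,  7.95165506e-04, -7.28300263e-04,
       -1.13639072e-03,  2.69790407e-04]), 'joint_efforts': array([-1.66493235e-03, -4.96861196e+01, -3.89722252e+01, -7.87270419e-04,
        1.14210710e-03,  1.15369551e-05]), 'tool_pos': array([0.19112581, 0.59504855, 0.23130826]), 'eef_rot': array([[-9.52109281e-01,  3.05757940e-01, -1.26284058e-05],
       [ 3.05757940e-01,  9.52109281e-01, -6.74100886e-06],
       [ 9.96250543e-06, -1.02794124e-05, -1.00000000e+00]]), 'contact_force': array([ 0.74876373, -0.01041621, -0.55537797]), 'moment': array([-0.01747794,  0.03637335, -0.02399741]), 'grip_force': 0.0, 'grip_width': 0.9991462221972632}
```

View pics/top0.png

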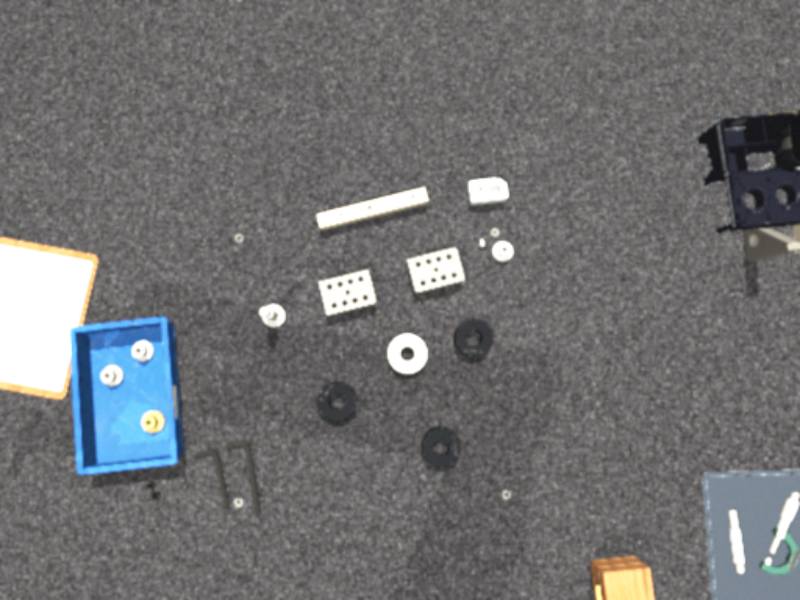

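View pics/scene0.png

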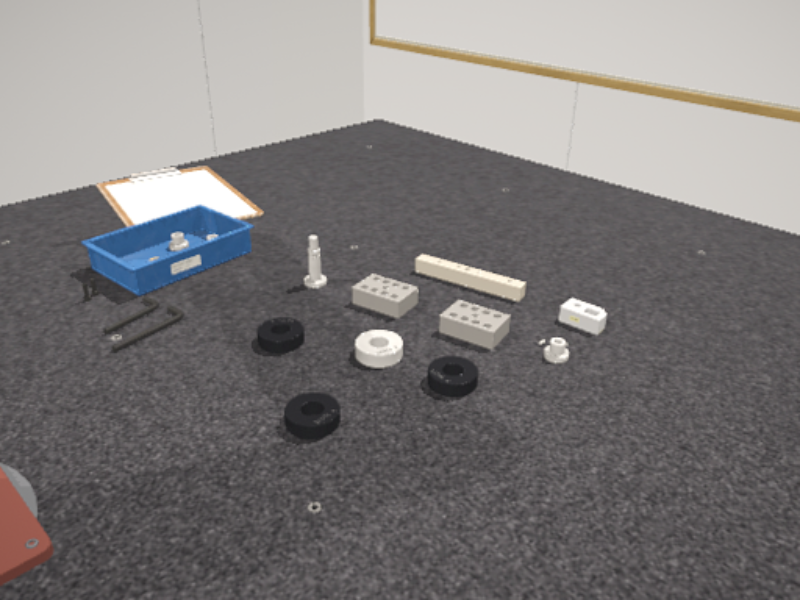

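The steel ring is the white one at top (407,354) and scene (379,348) in the 800x600 views. The three rings at top (338,402), (440,448) and (473,340) are black look-alikes. The crop should confirm this, and I'll fit the geometry to the silhouettes at the same time.

```bash
cat > fit.py <<'E'
from h import *
from scipy.optimize import least_squares
def comp(im,seed,thr):
    g=cv2.GaussianBlur(im,(0,0),.7).min(axis=2)
    n,l,s,c=cv2.connectedComponentsWithStats((g>thr).astype(np.uint8),connectivity=4)
    k=[i for i in range(1,n) if s[i,4]>40]; i=min(k,key=lambda i:np.hypot(*(c[i]-seed)))
    cs,_=cv2.findContours((l==i).astype(np.uint8),cv2.RETR_EXTERNAL,cv2.CHAIN_APPROX_NONE)
    m=np.zeros(l.shape,np.uint8); cv2.drawContours(m,cs,-1,1,-1); return m
def mom(M):
    M=cv2.moments(M,True) if M.dtype==np.uint8 else cv2.moments(M)
    return np.array([M["m10"]/M["m00"],M["m01"]/M["m00"]]),M["mu11"]/M["m00"],M["mu20"]/M["m00"]-M["mu02"]/M["m00"],M["m00"]
def hull(cam,pts): return cv2.convexHull(np.array([proj(cam,p) for p in pts],np.float32))
def box(x,y,a,sx,sy,h):
    c,s=np.cos(a),np.sin(a)
    return [(x+c*u-s*v,y+s*u+c*v,z) for u in(-sx/2,sx/2) for v in(-sy/2,sy/2) for z in(0,h)]
def cyl(x,y,rad,h): return [(x+rad*np.cos(t),y+rad*np.sin(t),z) for t in np.linspace(0,6.283,48) for z in(0,h)]
def fitbox(cam,m,x0,dim):
    def f(p):
        a=mom(hull(cam,box(*p,*dim))); b=mom(m); 
        th=lambda q:np.arctan2(2*q[1],q[2]); d=th(a)-th(b)
        return [*(a[0]-b[0]),10*np.arctan2(np.sin(d),np.cos(d))]
    s=least_squares(f,x0,diff_step=1e-3);return s.x,m.sum(),mom(hull(cam,box(*s.x,*dim)))[3]
def fitcyl(cam,m,x0):
    s=least_squares(lambda p:mom(hull(cam,cyl(*p,.029,.018)))[0]-mom(m)[0],x0,diff_step=1e-3)
    return s.x,m.sum(),mom(hull(cam,cyl(*s.x,.029,.018)))[3]
E
python3 - <<'E'
from fit import *
B=(.051,.076,.025);S=(.02,.17,.022)
seeds=dict(top=dict(L=(222,187),R=(279,173),bar=(238,133),ring=(260.5,226.6)),scene=dict(L=(246,188),R=(304,206),bar=(301,177),ring=(242,223)))
g=dict(L=(.6,.02,.2),R=(.63,-.117,.2),bar=(.722,-.02,.2))
for cam in("top","scene"):
  im=cv2.imread("pics/%s0.png"%cam[0] if 0 else "pics/"+cam[0]+"0.png")[:,:,::-1].copy()
  for thr in(100,120):
    for k,s in seeds[cam].items():
      m=comp(im,s,thr)
      o=fitcyl(cam,m,(.51,-.07)) if k=="ring" else fitbox(cam,m,g[k],S if k=="bar" else B)
      print(cam,thr,k,np.round(o[0],4),o[1],round(o[2]))
a=cv2.imread("pics/t0.png")[110:300,150:350];b=cv2.imread("pics/s0.png")[140:290,140:400]
cv2.imwrite("pics/crop.png",np.hstack([cv2.resize(a,(400,380)),cv2.resize(b,(400,380))]))
E
```

```text
top 100 L [ 0.6209 -0.0658 -0.1126] 155069 732
top 100 R [ 0.6209 -0.0658 -0.1126] 155069 732
top 100 bar [ 0.6213 -0.0659 -0.113 ] 155069 695
top 100 ring [ 0.4651 -0.015 ] 42 489
top 120 L [0.6001 0.0226 0.2071] 845 735
top 120 R [ 0.6316 -0.1133  0.1759] 831 741
top 120 bar [ 0.7321 -0.0175  0.2209] 898 747Traceback (most recent call last):
  File "<stdin>", line 10, in <module>
  File "fit.py", line 24, in fitcyl
    s=least_squares(lambda p:mom(hull(cam,cyl(*p,.029,.018)))[0]-mom(m)[0],x0,diff_step=1e-3)
    return func(*args, **kwargs)
    result = trf(vector_fun.fun, vector_fun.jac, x0, f0, J0, lb, ub, ftol, xtol,
                 gtol, max_nfev, x_scale, loss_function, tr_solver,
                 tr_options.copy(), verbose, callback=callback_wrapped)
    return trf_no_bounds(
        fun, jac, x0, f0, J0, ftol, xtol, gtol, max_nfev, x_scale,
        loss_function, tr_solver, tr_options, verbose, callback=callback)
    f_new = fun(x_new)
    self._update_fun()
    ~~~~~~~~~~~~~~~~^^
    self.f = self.fun_wrapped(xp_copy(self.x))
             ~~~~~~~~~~~~~~~~^^^^^^^^^^^^^^^^^
    return np.atleast_1d(self.fun(x))
                         ~~~~~~~~^^^
    return self.f(x, *self.args, **self.kwargs)
           ~~~~~~^^^^^^^^^^^^^^^^^^^^^^^^^^^^^^
  File "fit.py", line 24, in <lambda>
    s=least_squares(lambda p:mom(hull(cam,cyl(*p,.029,.018)))[0]-mom(m)[0],x0,diff_step=1e-3)
                                 ~~~~^^^^^^^^^^^^^^^^^^^^^^^
  File "fit.py", line 12, in hull
    def hull(cam,pts): return cv2.convexHull(np.array([proj(cam,p) for p in pts],np.float32))
                                                       ~~~~^^^^^^^
  File "h.py", line 8, in proj
    m=r.camera_model(cam); f=192/np.tan(np.radians(m["vertical_fov"])/2)
ValueError: time passes only in moves, steps and waits
```

```bash
cat >> h.py <<'E'
import functools,types
CM={c:r.camera_model(c) for c in("top","scene")}
def _cm(c): return CM[c]
E
sed -i 's/m=r.camera_model(cam)/m=CM[cam]/' h.py; sed -i '/^import functools/d;/^def _cm/d' h.py
cat > meas.py <<'E'
from fit import *
B=(.051,.076,.025);S=(.02,.17,.022)
seeds=dict(top=dict(L=(222,187),R=(279,173),bar=(238,133),ring=(260.5,226.6)),scene=dict(L=(246,188),R=(304,206),bar=(301,177),ring=(242,223)))
g=dict(L=(.6,.02,.2),R=(.63,-.117,.2),bar=(.722,-.02,.2))
for cam in("top","scene"):
  im=cv2.imread("pics/"+cam[0]+"0.png")[:,:,::-1].copy()
  for thr in(120,140,160):
    for k,s in seeds[cam].items():
     try:
      m=comp(im,s,thr)
      if m.sum()>3000: print(cam,thr,k,"bad");continue
      o=fitcyl(cam,m,(.51,-.07)) if k=="ring" else fitbox(cam,m,g[k],S if k=="bar" else B)
      print(cam,thr,k,np.round(o[0],4),o[1],round(o[2]))
     except Exception as e: print(cam,thr,k,repr(e)[:80])
a=cv2.imread("pics/t0.png")[110:300,150:350];b=cv2.imread("pics/s0.png")[140:290,140:400]
cv2.imwrite("pics/crop.png",np.hstack([cv2.resize(a,(400,380)),cv2.resize(b,(400,380))]))
E
python3 meas.py
```

```text
top 120 L [0.6001 0.0226 0.2071] 845 735
top 120 R [ 0.6316 -0.1133  0.1759] 831 741
top 120 bar [ 0.7321 -0.0175  0.2209] 898 747
top 120 ring [ 0.5053 -0.0663] 607 481
top 140 L [0.6003 0.0223 0.2294] 803 735
top 140 R [ 0.6318 -0.1136  0.1854] 787 741
top 140 bar [ 0.7317 -0.0184  0.2276] 816 746
top 140 ring [ 0.5049 -0.0661] 573 481
top 160 L [0.6    0.022  0.2222] 773 735
top 160 R [ 0.6316 -0.1133  0.2203] 760 740
top 160 bar [ 0.7319 -0.0183  0.2272] 760 746
top 160 ring [ 0.5051 -0.0664] 551 481
scene 120 L [0.6003 0.0237 0.2254] 815 823
scene 120 R [ 0.6308 -0.1118  0.2212] 962 967
scene 120 bar [ 0.73   -0.0179  0.2209] 949 902
scene 120 ring [ 0.5051 -0.0662] 649 635
scene 140 L [0.6108 0.0365 0.3836] 488 789
scene 140 R [ 0.6421 -0.1016  0.3748] 581 917
scene 140 bar [ 0.7299 -0.0172  0.2249] 887 902
scene 140 ring [ 0.5055 -0.0658] 623 634
scene 160 L [0.6139 0.0373 0.1744] 402 789
scene 160 R [ 0.6454 -0.1008  0.1466] 492 932
scene 160 bar [ 0.7312 -0.0163  0.223 ] 804 899
scene 160 ring [ 0.506  -0.0655] 585 633
```

View pics/crop.png

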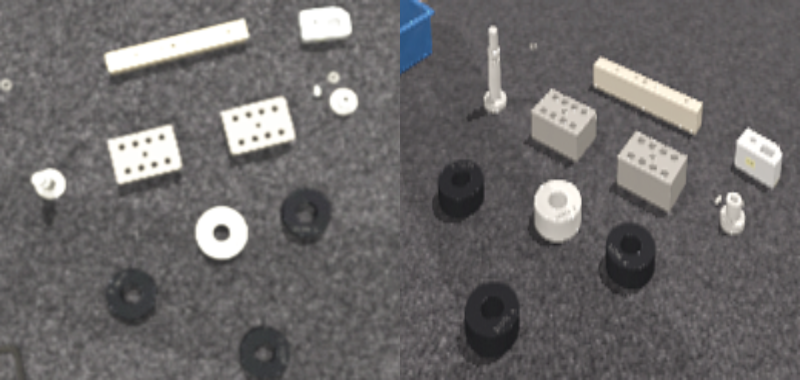

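The crop confirms it: the steel ring sits in front of the gap and only the black look-alikes differ. Both cameras agree on these fits:
- **Gap:** gap_mid is about (0.616, -0.045), with a yaw of 0.225.
- **Bar:** its axis lies 118 mm beyond gap_mid.
- **Ring:** it sits at x' = -112 mm, y' = +4 mm in the gap frame.

I'll push with the two fingertips partly closed, straddling the centre line.

>>> servo_tool(motion=[[[-0.551,-0.717,0],-0.171,0.55],[[-0.551,-0.717,0],-0.171,0.55],[[-0.551,-0.717,0],-0.171,0.55],[[-0.551,-0.717,0],-0.171,0.55],[[-0.551,-0.717,0],-0.171,0.55],[[-0.551,-0.717,0],-0.171,0.55],[[-0.551,-0.717,0],-0.171,0.55],[[-0.551,-0.717,0],-0.171,0.55]])

```text
clock: 1.57
tool_pos: [0.303, 0.2821, 0.2315]
eef_rot: [[-0.974, -0.225, 0.001], [-0.225, 0.974, 0.0], [-0.001, 0.0, -1.0]]
contact_force: [1.4, -0.8, 0.3]
grip_width: 0.223
grip_force: 0.0
```

```bash
cat > go.py <<'E'
import sys,numpy as np
from cell import r
G=np.array([.6158,-.0450,0]);a=.225;ex=np.array([np.cos(a),np.sin(a),0]);ey=np.array([-ex[1],ex[0],0])
o=r.get_obs();p=o["tool_pos"];R=o["eef_rot"]
print("t",round(o["clock"],2),"gap-frame",np.round([(p-G)@ex,(p-G)@ey,p[2]],4),"w",o["grip_width"],"F",np.round(o["contact_force"],1))
d=np.arctan2(R[1,1],R[0,1])-(a+np.pi/2);print("roll needed/pi",round(d/np.pi,4))
x,y,z=map(float,sys.argv[1:4]);print("shift",np.round(R.T@(G+x*ex+y*ey+[0,0,z]-p)/.8,4))
E
python3 go.py -.185 0 .231
```

```text
t 1.57 gap-frame [-0.2319  0.3886  0.2315] w 0.2231606811841892 F [ 1.4 -0.8  0.3]
roll needed/pi 0.0007
shift [-0.0576 -0.4859  0.0006]
```

>>> servo_tool(motion=[[[-0.058,-0.486,0],0,0.55],[[-0.058,-0.486,0],0,0.55],[[-0.058,-0.486,0],0,0.55],[[-0.058,-0.486,0],0,0.55],[[-0.058,-0.486,0],0,0.55],[[-0.058,-0.486,0],0,0.55],[[-0.058,-0.486,0],0,0.55],[[-0.058,-0.486,0],0,0.55]])

```text
clock: 2.23
tool_pos: [0.416, -0.0321, 0.2319]
eef_rot: [[-0.975, -0.224, 0.002], [-0.224, 0.975, -0.0], [-0.001, -0.001, -1.0]]
contact_force: [0.8, 0.6, 0.7]
grip_width: 0.227
grip_force: 0.0
```

```bash
python3 go.py -.185 0 .05
```

```text
t 2.23 gap-frame [-0.1919  0.0571  0.2319] w 0.2268508657353423 F [0.8 0.6 0.7]
roll needed/pi 0.0003
shift [-0.0082 -0.0713  0.2274]
```

>>> servo_tool(motion=[[[-0.005,-0.05,0],0,0.55],[[-0.005,-0.05,0.05],0,0.55],[[-0.005,-0.05,0.1],0,0.55],[[-0.005,-0.05,0.15],0,0.55],[[-0.005,-0.05,0.2],0,0.55],[[-0.005,-0.05,0.22],0,0.55],[[-0.005,-0.05,0.22],0,0.55],[[-0.005,-0.05,0.22],0,0.55]])

```text
clock: 2.9
tool_pos: [0.428, -0.0678, 0.055]
eef_rot: [[-0.974, -0.224, -0.002], [-0.224, 0.974, 0.001], [0.002, 0.001, -1.0]]
contact_force: [0.2, 0.0, 1.3]
grip_width: 0.223
grip_force: 0.0
```

```bash
python3 go.py -.185 0 .007; python3 - <<'E'
from h import *
b=grab("scene","s1.png")[120:320,120:390];a=grab("top","t1.png")[110:310,140:340]
cv2.imwrite("pics/c1.png",np.hstack([cv2.resize(a,(400,400)),cv2.resize(b,(400,296)) if 0 else cv2.resize(b,(400,400))])[:,:,::-1])
E
```

```text
t 2.9 gap-frame [-0.1882  0.0197  0.055 ] w 0.22289138052500923 F [0.2 0.  1.3]
roll needed/pi 0.0004
shift [-0.004  -0.0247  0.06  ]
```

View pics/c1.png

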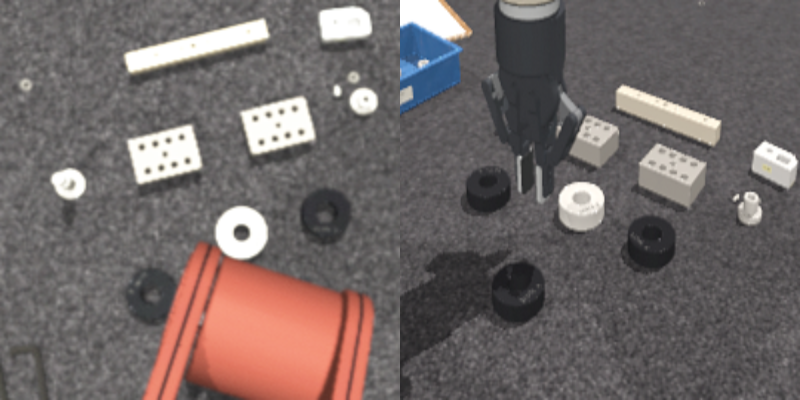

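The picture shows the fingers hanging just behind the ring, which is untouched, with the knuckles well above block height. Next I'll centre and lower.

>>> servo_tool(motion=[[[-0.004,-0.025,0],0,0.55],[[-0.004,-0.025,0],0,0.55],[[-0.004,-0.025,0.02],0,0.55],[[-0.004,-0.025,0.04],0,0.55],[[-0.004,-0.025,0.055],0,0.55],[[-0.004,-0.025,0.059],0,0.55],[[-0.004,-0.025,0.059],0,0.55],[[-0.004,-0.025,0.059],0,0.55]])

```text
clock: 3.67
tool_pos: [0.4372, -0.0869, 0.0094]
eef_rot: [[-0.974, -0.225, 0.002], [-0.225, 0.974, -0.001], [-0.002, -0.001, -1.0]]
contact_force: [-0.0, -0.7, -0.1]
grip_width: 0.226
grip_force: 0.0
```

```bash
python3 go.py -.16 0 .007
```

```text
t 3.67 gap-frame [-0.1835 -0.001   0.0094] w 0.22563745708245458 F [-0.  -0.7 -0.1]
roll needed/pi 0.0005
shift [-0.0293  0.0012  0.0031]
```

>>> servo_tool(motion=[[[-0.006,0.001,0.003],0,0.55],[[-0.012,0.001,0.003],0,0.55],[[-0.018,0.001,0.003],0,0.55],[[-0.023,0.001,0.003],0,0.55],[[-0.028,0.001,0.003],0,0.55],[[-0.033,0.001,0.003],0,0.55],[[-0.038,0.001,0.003],0,0.55],[[-0.043,0.001,0.003],0,0.55]])

```text
clock: 4.33
tool_pos: [0.4695, -0.078, 0.0056]
eef_rot: [[-0.974, -0.225, -0.001], [-0.225, 0.974, 0.0], [0.001, 0.0, -1.0]]
contact_force: [-2.1, 0.8, 0.7]
grip_width: 0.223
grip_force: 1.0
```

>>> servo_tool(motion=[[[-0.004,0,0],0,0.55],[[-0.008,0,0],0,0.55],[[-0.012,0,0],0,0.55],[[-0.016,0,0],0,0.55],[[-0.02,0,0],0,0.55],[[-0.024,0,0],0,0.55],[[-0.028,0,0],0,0.55],[[-0.028,0,0],0,0.55]])

```text
clock: 5.0
tool_pos: [0.4922, -0.0732, 0.0059]
eef_rot: [[-0.974, -0.224, 0.001], [-0.224, 0.974, -0.0], [-0.001, -0.0, -1.0]]
contact_force: [-0.1, -0.1, -0.3]
grip_width: 0.223
grip_force: 0.1
```

```bash
python3 go.py -.1 0 .007; python3 - <<'E'
from fit import *
a=grab("top","t2.png");b=grab("scene","s2.png")
G=np.array([.6158,-.0450]);ex=np.array([np.cos(.225),np.sin(.225)]);ey=np.array([-ex[1],ex[0]])
q=G+ex*-.09
for c,im in(("top",a),("scene",b)):
  for thr in (130,150):
    o=fitcyl(c,comp(im,proj(c,[*q,.009]),thr),q);d=o[0]-G;print(c,np.round([d@ex,d@ey],4),o[1:])
cv2.imwrite("pics/c2.png",np.hstack([cv2.resize(a[110:310,140:340],(400,400)),cv2.resize(b[140:260,160:340],(400,400))])[:,:,::-1])
E
```

```text
t 5.0 gap-frame [-1.268e-01  1.000e-04  5.900e-03] w 0.22324723162831342 F [-0.1 -0.1 -0.3]
roll needed/pi 0.0005
shift [-0.0335 -0.0002 -0.0014]
top [-0.1189 -0.0243] (np.uint64(623), 484.53789755608886)
top [0.0004 0.0696] (np.uint64(795), 484.6434145672247)
scene [-0.0868 -0.0167] (np.uint64(213), 616.7043476505205)
scene [-0.0864 -0.0163] (np.uint64(196), 615.7541667213663)
```

View pics/c2.png

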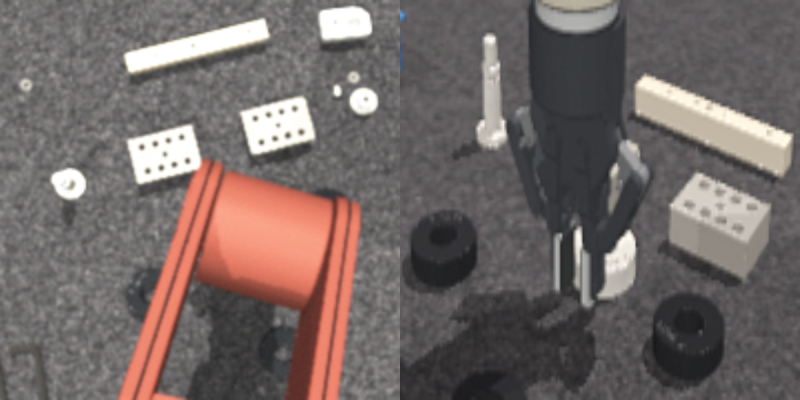

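The arm hides much of the ring, so I'll compare its visible right-hand outline in the scene view with the predicted outline.

```bash
cat > edge.py <<'E'
from fit import *
import sys
from scipy.ndimage import distance_transform_edt
G=np.array([.6158,-.0450]);ex=np.array([np.cos(.225),np.sin(.225)]);ey=np.array([-ex[1],ex[0]])
def edge(b,x0,thr=120,rng=(-.012,.013)):
    g=cv2.GaussianBlur(b,(0,0),.5).min(axis=2).astype(int)
    q=G+ex*x0; best=[]
    for dx in np.arange(-.01,.0101,.001):
        for dy in np.arange(*rng,.001):
            h=hull("scene",cyl(*(q+ex*dx+ey*dy),.029,.018)); S=8
            m=np.zeros(g.shape,np.uint8); cv2.fillConvexPoly(m,np.round(h*S).astype(np.int32),1,shift=3)
            ring=cv2.dilate(m,np.ones((3,3),np.uint8))-m; wh=(g>thr)
            inner=(m>0)
            x,y,w,hh=cv2.boundingRect(np.round(h).astype(np.int32))
            W=wh[y-5:y+hh+5,x-5:x+w+5];I=inner[y-5:y+hh+5,x-5:x+w+5]
            cols=np.arange(W.shape[1])[None,:]>w*0.45   # right-hand part only
            best.append(((W&I&cols).sum()-2*(W&~I&cols).sum()-(~W&I&cols).sum(),round(x0+dx,4),round(dy,4)))
    best.sort(reverse=True); return best[:8]
if __name__=="__main__":
    b=cv2.imread("pics/"+sys.argv[1])[:,:,::-1].copy()
    for t in(100,120,140): print(t,edge(b,float(sys.argv[2]),t)[:5])
E
python3 edge.py s2.png -.088
```

```text
100 [(np.int64(-7), np.float64(-0.092), np.float64(-0.01)), (np.int64(-8), np.float64(-0.086), np.float64(-0.011)), (np.int64(-8), np.float64(-0.089), np.float64(-0.006)), (np.int64(-9), np.float64(-0.085), np.float64(-0.006)), (np.int64(-9), np.float64(-0.088), np.float64(-0.008))]
120 [(np.int64(-21), np.float64(-0.092), np.float64(-0.01)), (np.int64(-24), np.float64(-0.089), np.float64(-0.006)), (np.int64(-25), np.float64(-0.085), np.float64(-0.006)), (np.int64(-25), np.float64(-0.091), np.float64(-0.005)), (np.int64(-27), np.float64(-0.088), np.float64(-0.008))]
140 [(np.int64(-45), np.float64(-0.082), np.float64(-0.004)), (np.int64(-45), np.float64(-0.085), np.float64(0.001)), (np.int64(-50), np.float64(-0.087), np.float64(0.003)), (np.int64(-50), np.float64(-0.087), np.float64(0.002)), (np.int64(-50), np.float64(-0.089), np.float64(-0.006))]
```

>>> servo_tool(motion=[[[0.01,0,0],0,0.55],[[0.03,0,0],0,0.55],[[0.05,0,0],0,0.55],[[0.065,0,0],0,0.55],[[0.065,0,0],0,0.55],[[0.065,0,0],0,0.55]])

```text
clock: 5.6
tool_pos: [0.4403, -0.085, 0.0059]
eef_rot: [[-0.975, -0.224, 0.001], [-0.224, 0.975, -0.0], [-0.0, -0.0, -1.0]]
contact_force: [0.3, 0.3, 0.2]
grip_width: 0.227
grip_force: 0.0
```

```bash
cat > look.py <<'E'
from fit import *
import sys
from edge import G,ex,ey
def look(tag,x0):
    q=G+ex*x0
    for c in("top","scene"):
        im=grab(c,c[0]+tag+".png")
        for thr in(120,140,160):
            try:
                o=fitcyl(c,comp(im,proj(c,[*q,.009]),thr),q);d=o[0]-G;print(c,np.round([d@ex,d@ey],4),int(o[1]),round(o[2]))
            except Exception as e: print(c,"fail")
look(sys.argv[1],float(sys.argv[2]))
E
python3 go.py -.125 0 .006; python3 look.py 3 -.088
```

```text
t 5.6 gap-frame [-1.8e-01  1.0e-04  5.9e-03] w 0.2265745471203158 F [0.3 0.3 0.2]
roll needed/pi 0.0001
shift [-0.0687 -0.0002 -0.0001]
top [-0.0859  0.0002] 577 479
top [-0.0856 -0.    ] 541 479
top [-0.0857 -0.    ] 519 479
scene [-0.0892 -0.0118] 356 616
scene [-0.0884 -0.0114] 326 614
scene [-0.0881 -0.0113] 304 614
```

The ring is centred to within 0.2 mm at x' = -86 mm. I'll resume pushing straight.

>>> servo_tool(motion=[[[-0.02,0,0],0,0.55],[[-0.04,0,0],0,0.55],[[-0.055,0,0],0,0.55],[[-0.063,0,0],0,0.55],[[-0.068,0,0],0,0.55],[[-0.072,0,0],0,0.55],[[-0.076,0,0],0,0.55],[[-0.08,0,0],0,0.55]])

```text
clock: 6.37
tool_pos: [0.5025, -0.0704, 0.0055]
eef_rot: [[-0.974, -0.224, -0.001], [-0.224, 0.974, 0.0], [0.001, 0.0, -1.0]]
contact_force: [-1.5, 0.1, 2.0]
grip_width: 0.227
grip_force: 1.1
```

>>> servo_tool(motion=[[[-0.004,0,0],0,0.55],[[-0.008,0,0],0,0.55],[[-0.012,0,0],0,0.55],[[-0.016,0,0],0,0.55],[[-0.02,0,0],0,0.55],[[-0.024,0,0],0,0.55],[[-0.028,0,0],0,0.55],[[-0.032,0,0],0,0.55]])

```text
clock: 7.03
tool_pos: [0.5283, -0.0647, 0.0057]
eef_rot: [[-0.974, -0.225, -0.0], [-0.225, 0.974, 0.0], [0.0, 0.0, -1.0]]
contact_force: [-1.8, 0.2, -1.1]
grip_width: 0.225
grip_force: 0.7
```

```bash
python3 go.py -.05 0 .006
```

```text
t 7.03 gap-frame [-0.0897  0.0004  0.0057] w 0.2251496510198471 F [-1.8  0.2 -1.1]
roll needed/pi 0.0005
shift [-0.0496 -0.0005 -0.0004]
```

>>> servo_tool(motion=[[[-0.004,0,0],0,0.55],[[-0.008,0,0],0,0.55],[[-0.012,0,0],0,0.55],[[-0.016,0,0],0,0.55],[[-0.02,0,0],0,0.55],[[-0.024,0,0],0,0.55],[[-0.028,0,0],0,0.55],[[-0.032,0,0],0,0.55]])

```text
clock: 7.7
tool_pos: [0.5532, -0.0589, 0.0057]
eef_rot: [[-0.974, -0.224, -0.0], [-0.224, 0.974, 0.0], [0.0, 0.0, -1.0]]
contact_force: [-1.4, -0.7, -1.4]
grip_width: 0.227
grip_force: 0.6
```

```bash
python3 go.py -.05 0 .006; python3 - <<'E'
from h import *
b=grab("scene","s4.png")
cv2.imwrite("pics/c4.png",cv2.resize(b[130:270,180:360],(720,560))[:,:,::-1])
E
```

```text
t 7.7 gap-frame [-0.0641  0.0004  0.0057] w 0.22677925443076286 F [-1.4 -0.7 -1.4]
roll needed/pi 0.0004
shift [-0.0176 -0.0005 -0.0003]
```

View pics/c4.png

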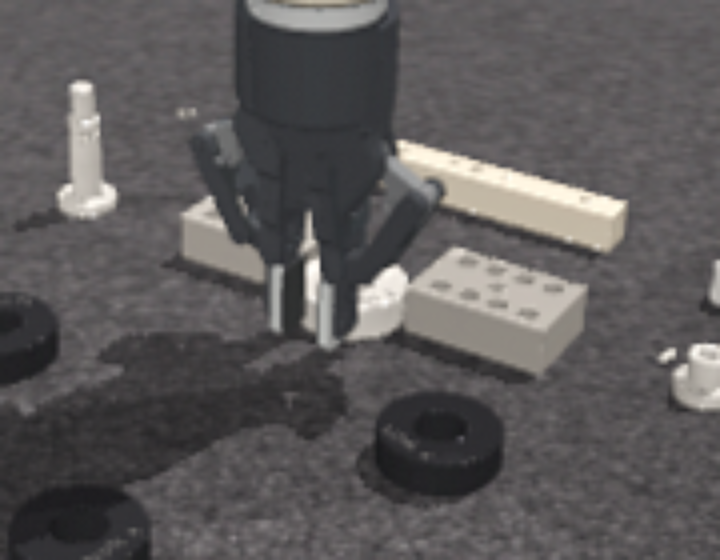

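The ring is entering the gap between the blocks, at crop (375,300), with about 1.5 N of push. I'll keep going.

>>> servo_tool(motion=[[[-0.004,0,0],0,0.55],[[-0.008,0,0],0,0.55],[[-0.012,0,0],0,0.55],[[-0.016,0,0],0,0.55],[[-0.02,0,0],0,0.55],[[-0.024,0,0],0,0.55],[[-0.028,0,0],0,0.55],[[-0.032,0,0],0,0.55]])

```text
clock: 8.42
tool_pos: [0.5782, -0.0532, 0.0058]
eef_rot: [[-0.974, -0.224, 0.0], [-0.224, 0.974, -0.0], [-0.0, -0.0, -1.0]]
contact_force: [-2.0, -0.2, 1.1]
grip_width: 0.224
grip_force: 1.0
```

```bash
python3 go.py -.01 0 .006
```

```text
t 8.42 gap-frame [-0.0385  0.0004  0.0058] w 0.22428338514086701 F [-2.  -0.2  1.1]
roll needed/pi 0.0004
shift [-0.0356 -0.0005 -0.0002]
```

>>> servo_tool(motion=[[[-0.004,0,0],0,0.55],[[-0.008,0,0],0,0.55],[[-0.012,0,0],0,0.55],[[-0.016,0,0],0,0.55],[[-0.02,0,0],0,0.55],[[-0.024,0,0],0,0.55],[[-0.028,0,0],0,0.55],[[-0.032,0,0],0,0.55]])

```text
clock: 9.08
tool_pos: [0.6031, -0.0474, 0.0058]
eef_rot: [[-0.974, -0.224, 0.0], [-0.224, 0.974, -0.0], [-0.0, -0.0, -1.0]]
contact_force: [-2.1, -0.2, 1.1]
grip_width: 0.223
grip_force: 1.1
```

>>> servo_tool(motion=[[[-0.004,0,0],0,0.55],[[-0.008,0,0],0,0.55],[[-0.012,0,0],0,0.55],[[-0.016,0,0],0,0.55],[[-0.02,0,0],0,0.55],[[-0.024,0,0],0,0.55],[[-0.028,0,0],0,0.55],[[-0.032,0,0],0,0.55]])

```text
clock: 9.75
tool_pos: [0.628, -0.0417, 0.0057]
eef_rot: [[-0.974, -0.224, -0.0], [-0.224, 0.974, 0.0], [0.0, 0.0, -1.0]]
contact_force: [-2.9, -0.4, 2.2]
grip_width: 0.224
grip_force: 1.1
```

```bash
python3 go.py .038 0 .006
```

```text
t 9.75 gap-frame [0.0127 0.0005 0.0057] w 0.2241286799716141 F [-2.9 -0.4  2.2]
roll needed/pi 0.0004
shift [-0.0317 -0.0007 -0.0003]
```

>>> servo_tool(motion=[[[-0.004,0,0],0,0.55],[[-0.008,0,0],0,0.55],[[-0.012,0,0],0,0.55],[[-0.015,0,0],0,0.55],[[-0.018,0,0],0,0.55],[[-0.02,0,0],0,0.55],[[-0.022,0,0],0,0.55],[[-0.022,0,0],0,0.55]])

```text
clock: 10.42
tool_pos: [0.6453, -0.0377, 0.0058]
eef_rot: [[-0.974, -0.224, 0.0], [-0.224, 0.974, 0.0], [-0.0, -0.0, -1.0]]
contact_force: [-0.5, -0.3, 0.1]
grip_width: 0.225
grip_force: 0.5
```

```bash
python3 go.py .038 0 .006;python3 - <<'E'
from h import *
b=grab("scene","s5.png")
cv2.imwrite("pics/c5.png",cv2.resize(b[110:250,200:380],(720,560))[:,:,::-1])
E
```

```text
t 10.42 gap-frame [0.0303 0.0005 0.0058] w 0.22464067282450126 F [-0.5 -0.3  0.1]
roll needed/pi 0.0005
shift [-0.0096 -0.0006 -0.0003]
```

View pics/c5.png

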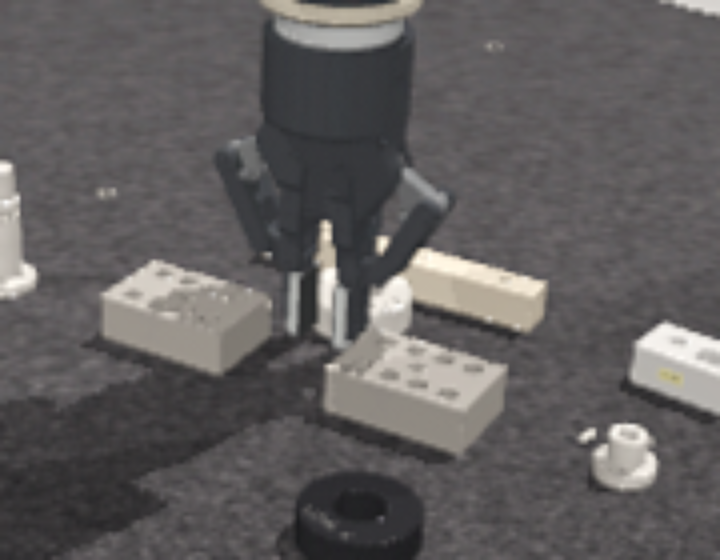

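The ring is through and a few millimetres short of the bar. I'll creep it in while watching the force.

>>> servo_tool(motion=[[[-0.001,0,0],0,0.55],[[-0.002,0,0],0,0.55],[[-0.003,0,0],0,0.55],[[-0.004,0,0],0,0.55],[[-0.005,0,0],0,0.55],[[-0.006,0,0],0,0.55]])

```text
clock: 10.97
tool_pos: [0.6496, -0.0367, 0.0057]
eef_rot: [[-0.974, -0.224, -0.0], [-0.224, 0.974, 0.0], [0.0, 0.0, -1.0]]
contact_force: [-2.0, -1.3, 1.3]
grip_width: 0.225
grip_force: 1.0
```

>>> servo_tool(motion=[[[-0.001,0,0],0,0.55],[[-0.002,0,0],0,0.55]])

```text
clock: 11.13
tool_pos: [0.6512, -0.0364, 0.0057]
eef_rot: [[-0.974, -0.224, -0.0], [-0.224, 0.974, 0.0], [0.0, 0.0, -1.0]]
contact_force: [-1.6, -0.5, -0.3]
grip_width: 0.224
grip_force: 0.9
```

>>> servo_tool(motion=[[[-0.001,0,0],0,0.55],[[-0.002,0,0],0,0.55]])

```text
clock: 11.3
tool_pos: [0.6528, -0.036, 0.0058]
eef_rot: [[-0.974, -0.224, 0.0], [-0.224, 0.974, -0.0], [-0.0, -0.0, -1.0]]
contact_force: [-1.6, -1.0, 1.4]
grip_width: 0.222
grip_force: 0.9
```

>>> servo_tool(motion=[[[-0.001,0,0],0,0.55]])

```text
clock: 11.38
tool_pos: [0.6535, -0.0358, 0.0057]
eef_rot: [[-0.974, -0.225, -0.0], [-0.225, 0.974, 0.0], [0.0, 0.0, -1.0]]
contact_force: [-2.7, -0.9, 1.3]
grip_width: 0.225
grip_force: 0.9
```

>>> servo_tool(motion=[[[-0.001,0,0],0,0.55]])

```text
clock: 11.47
tool_pos: [0.6539, -0.0357, 0.0056]
eef_rot: [[-0.974, -0.225, -0.001], [-0.225, 0.974, -0.0], [0.001, 0.0, -1.0]]
contact_force: [-4.4, -1.6, 2.9]
grip_width: 0.222
grip_force: 2.6
```

>>> servo_tool(motion=[[[0,0,0],0,0.55]])

```text
clock: 11.55
tool_pos: [0.6539, -0.0358, 0.0057]
eef_rot: [[-0.974, -0.225, -0.001], [-0.225, 0.974, -0.0], [0.001, 0.0, -1.0]]
contact_force: [-4.3, -0.5, 2.7]
grip_width: 0.228
grip_force: 2.1
```

The force has risen to 4.4 N and holds while the motion has stalled, so the ring is touching the bar. I'll retreat straight back, lift, and check.

>>> servo_tool(motion=[[[0.003,0,0],0,0.55],[[0.012,0,0],0,0.55],[[0.03,0,0],0,0.55],[[0.05,0,-0.03],0,0.55],[[0.08,0,-0.07],0,0.55],[[0.12,0,-0.1],0,0.55],[[0.16,0,-0.13],0,0.55],[[0.2,0,-0.15],0,0.55]])

```text
clock: 12.22
tool_pos: [0.4981, -0.072, 0.128]
eef_rot: [[-0.974, -0.225, 0.004], [-0.225, 0.974, -0.001], [-0.004, -0.002, -1.0]]
contact_force: [0.4, -0.4, 0.2]
grip_width: 0.225
grip_force: 0.0
```

>>> servo_tool(motion=[[[0.04,0,0],0,0.55],[[0.08,0,0],0,0.55],[[0.08,0,0],0,0.55],[[0.08,0,0],0,0.55],[[0.08,0,0],0,0.55]])

```text
clock: 12.63
tool_pos: [0.4366, -0.0862, 0.1263]
eef_rot: [[-0.975, -0.224, 0.002], [-0.224, 0.975, -0.001], [-0.002, -0.001, -1.0]]
contact_force: [0.3, 0.8, 0.3]
grip_width: 0.227
grip_force: 0.0
```

```bash
python3 go.py -.15 0 .15; python3 - <<'E'
from fit import *
from edge import G,ex,ey
a=grab("top","t6.png");b=grab("scene","s6.png")
q=G+ex*.079
def sub(im,c):
    m=comp(im,proj(c,[*q,.009]),130);return m
for c,im in(("top",a),("scene",b)):
  for thr in(130,150,170):
    m=comp(im,proj(c,[*q,.009]),thr)
    # separate ring from the bar if joined: keep left of the bar's silhouette
    bar=np.zeros_like(m);cv2.fillConvexPoly(bar,np.round(hull(c,box(*(G+ex*.1185),.225,.02,.17,.022))).astype(np.int32),1)
    print(c,thr,m.sum(),end=" ")
    if m.sum()<900:
      o=fitcyl(c,m,q);d=o[0]-G;print(np.round([d@ex,d@ey],4),round(o[2]))
    else: print("joined")
cv2.imwrite("pics/c6.png",np.hstack([cv2.resize(a[100:220,180:300],(400,400)),cv2.resize(b[130:250,220:340],(400,400))])[:,:,::-1])
E
```

```text
t 12.63 gap-frame [-0.1838 -0.0002  0.1263] w 0.22651237742714248 F [0.3 0.8 0.3]
roll needed/pi 0.0003
shift [-0.0424  0.0002 -0.0295]
top 130 1369 joined
top 150 1305 joined
top 170 1236 joined
scene 130 2072 joined
scene 150 1660 joined
scene 170 1225 joined
```

View pics/c6.png

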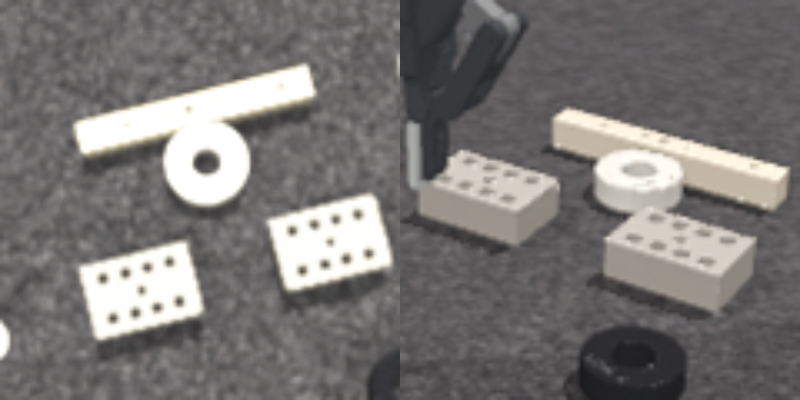

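The ring lies flat, with no visible gap to the bar at top crop (207,163). It is wholly past the blocks, central on the bar, and the arm is clear.

```bash
python3 -c "
from cell import r
print(r.close_job())"
```

```text
the job is handed in; nothing more can be done
None
```

I pushed the ring gauge flat through the gap until it touched the parallel bar (4.4 N at contact), kept the arm away from the shaft, hub and milled part, and handed the job in; no verdict came back.

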